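Stow the roller and hold the parts box lid open

ROBOT

A 6-joint arm with a two-finger parallel gripper is mounted at the origin on the work surface. World frame = base frame: x ahead of the robot, y to its left, z up, the work surface at z = 0. Lengths are in m, angles in rad, forces in N, time in s.
With the tool pointing down it reaches from about 0.275 to 0.875 m from the base axis. Payload 12.5 kg.
Tool frame: the origin (TCP) lies on the centre line of the jaws, within the pads' length; the fingertips stand r.finger_overhang ahead of it and the grasp point (between the pads) lies 3 mm ahead of it (r.finger_overhang is the distance from the TCP to the fingertips, in m); z points along the fingers, y is the line along which they close (so a half turn about z gives the same grasp; the last joint's range is limited). The gripper opens to 85 mm and grips with 20 to 120 N. Pads are 22 mm wide; open, the fingers measure 114 mm over their backs; the gripper's body (76 mm by 85 mm) begins 54 mm behind the grasp point. The pads swing forward as they close: fully open they stand 13 mm farther back than shut.
Start: joints at [-1.228, 0.351, 1.652, -0, 1.139, -0.085], TCP at [0.228, -0.5, 0.253] pointing down, gripper open.
Joint ranges: [-2.75, 2.75], [-0.79, 2.1], [0.01, 2.65], [-1.57, 4.71], [0.07, 3.14], [-2.87, 2.87]. Speed limits (rad/s): [2.22, 2.22, 2.79, 3.14, 3.14, 3.14].

INTERFACE

Orientations are given as a unit quaternion [x, y, z, w].
In Python, from cell import r, optics gives the robot as it stands. The module is installed in compiled form; this text tells all that it offers. Calls block until the motion is done:
- r.move_to(position, orientation): joint-space move of the TCP to a pose.
- r.move_linear(position, rot=None, vel=0.15): straight line of the TCP; rot=None keeps the orientation; vel is the mean speed in m/s.
- r.set_joints(angles): joint-space move.
- r.set_gripper(opening, squeeze=None): opening from 0.0 (shut) to 1.0 (fully open); squeeze is the grip in N (None keeps the last); returns when the fingers have stopped.
- r.sleep(seconds).
- r.inverse_kinematics(position, orientation): joint angles nearest the present ones, or None.
- optics.get_image(name): name is "scene" or "top" or "wrist"; returns a dict with "pixels" (384x512x3 uint8, red, green, blue), "depth" (384x512 float32, m along the optical axis (not along the pixel's ray), 0 where there is no reading), "fx", "fy", "cx", "cy" (pixels), "camera_from_world" (4x4, takes a point from world to camera coordinates); the wrist camera has in their place "mount" (4x4, takes a point from camera to tool coordinates, whose origin is the TCP and whose axes are the flange's). Camera axes: x right, y down, z forward; pixel columns grow to the right and rows downward; lengths in m; the calibration is good to about 2 mm. A picture is of the moment at which its call begins: read the wrist's pose just before it.
A pose or a line that the arm cannot do raises r.PlanningError and nothing moves.
- r.hand_in(): hands the job in; it is judged then, once.
Readings, each from a call of its own:
- r.current_t(): time.
- r.current_q(): joint angles.
- r.current_qvel(): joint speeds.
- r.current_effort(): joint torques, N m.
- r.current_tool_pos(): TCP position.
- r.current_ee_rot(): TCP orientation.
- r.current_contact_force(): force on the tool from outside, world axes, zero at the start.
- r.current_torque(): the same for the moment, N m.
- r.current_opening(): opening from 0.0 (shut) to 1.0 (fully open).
- r.current_finger_force(): force on a finger pad.
Only numpy, scipy, OpenCV 4.12 (cv2) and the standard library are available. Lean on these libraries where they do the work, as an engineer would, in place of code of your own. Each camera call takes 0.05 s, during which the arm holds its last target. There are 200 camera calls.

TASK

Clear the roller off the lid of the parts box: slide it down over the upright stowage post, fully home on top of the roller already there, and let go of it. Only then lift the box lid by its bar handle (the cam lock is already undone) and hold it open at 60 degrees from closed, give or take 7 degrees; the lid falls if let go, so finish with the gripper still holding it steady at that angle. Leave the strainer basket, the brass plunger and the other roller where they are.

Things in the scene. Friction and masses are not known exactly. Their poses are not given: they have to be found in the camera images.
- box: Fixed grey steel parts box with a hinged steel lid: 200 mm deep (its x), 240 mm wide (its y), 85 mm high, on a 4 mm rubber mat. Origin: centre of its underside; x points from the front (lock side) to the hinge side, z up. Yaw up to 0.3 rad either way. The shut lid is a flat plate from 85 to 89 mm above this origin, overhanging 4 mm.
- lid (a joint): Lid angle in rad: 0 shut and flat (start), growing as the front edge rises and swings back over the hinge; stop at 1.9; 60 degrees is 1.047. Hinge along the box's y axis, almost frictionless: the 0.4 to 0.75 kg lid falls shut when let go below about 90 degrees. The cam lock in its front lip is undone and needs no handling.
- lid_bar (a point): Middle of the lid's handle: a round dark steel bar 10 mm thick along the box's y axis, legs 110 mm apart, its centre line 35 mm above the lid plate and 25 mm behind the box's front face. It moves with the lid: when shut it lies 175 mm to the front of and 39 mm above lid_hinge. Being round, it can turn between finger pads.
- lid_hinge (a point): Middle of the lid's hinge line, on the box's back upper edge, 85 mm above the box's underside and 100 mm behind its centre.
- roller: The loose black nylon roller to stow: a plain ring with vertical axis, 44 mm outer diameter, 22 mm bore, 36 mm high, about 60 g. It starts standing on the shut lid, well behind the bar handle. Origin: centre of its underside, z along its axis.
- stand: Fixed steel stowage post, left or right of the box: round base 90 mm across, 8 mm thick, with an upright 18 mm diameter post in its middle, post top 100 mm above the origin. Origin: centre of the base's underside, z up. The stowed roller sits on the base, its top 44 mm above this origin: there the underside of the roller to stow comes to rest.
- post_top (a point): Centre of the tip of the upright stowage post, 100 mm above the underside of its base. The post tapers over its top 7 mm to 10 mm diameter.
- stowed_roller: The second black nylon roller, same shape (44 mm outer, 22 mm bore, 36 mm high), already threaded on the stowage post, resting on its base; leave it there. Origin: centre of its underside.
- strainer: Bystander: loose blue aluminium sea strainer basket, upright open cylinder 80 mm diameter (92 mm at the rim), 90 mm high with a thin wire bail up to 118 mm; on the side of the box away from the post. Origin: centre of its underside.
- plunger: Bystander: loose brass solenoid plunger standing on its 32 mm flange, 20 mm thick, 55 mm high, on the mat between the robot and the box. Origin: centre of its underside.

How it is judged:
On the way, in this order (a step that is already met when the one before it is completed fails the run):
1. the roller is fully home on the stowage post, on top of the other roller, and let go, with the lid still shut (horizontal distance between roller and stand below 0.007 m and z of roller in the frame of stand between 0.038 and 0.048 m and angle between roller's own z axis and vertical below 0.1 rad and contact force between the fingers and roller below 0.1 N and value of joint lid below 0.1 rad), for 0.2 s.
2. the lid is held by the gripper at 60 degrees (53 to 67) (value of joint lid between 0.925 and 1.17 rad and contact force between the fingers and box above 0.5 N), for 0.2 s.
At the end, for the whole second after the job is handed in: The fingers alone hold the lid still at 53 to 67 degrees; the roller is on the post, let go, upright, within 7 mm of its axis, underside 38 to 48 mm above the stand's; strainer and plunger upright within 30 mm, stowed roller within 25 mm, of their starts (all of step 2 and horizontal distance between roller and stand below 0.007 m and z of roller in the frame of stand between 0.038 and 0.048 m and angle between roller's own z axis and vertical below 0.1 rad and contact force between the fingers and roller below 0.1 N and velocity of joint lid between -0.05 and 0.05 rad/s and contact force between each of roller, stowed_roller, strainer, plunger and box below 0.1 N and distance of each of strainer, plunger from where it was at the start of the episode below 0.03 m and distance of stowed_roller from where it was at the start of the episode below 0.025 m and angle between each of strainer, plunger, stowed_roller's own z axis and vertical below 0.15 rad); the arm keeps its last pose, push and grip.
It fails at once if the strainer basket is pushed or tipped (distance of strainer from where it was at the start of the episode above 0.03 m or angle between strainer's own z axis and vertical above 0.5 rad).
It fails at once if the plunger is pushed or tipped (distance of plunger from where it was at the start of the episode above 0.03 m or angle between plunger's own z axis and vertical above 0.5 rad).
It fails at once if the roller already on the post is pulled away (distance of stowed_roller from where it was at the start of the episode above 0.025 m or angle between stowed_roller's own z axis and vertical above 0.5 rad).
It fails at once if the lid is lifted before the roller is on the post (value of joint lid above 0.15 rad and horizontal distance between roller and stand above 0.012 m).
It also fails if it takes over 58 s, if anything falls off the work surface, if the arm or the gripper's body presses on something with over 40 N, if the wrist force passes 120 N, or if a joint passes its speed limit or range.

## Working session

There is one attempt and no reset: what is moved stays moved. The work goes in short steps, each a Python script; the robot and the scene stay as the last script left them, time stands still between calls to the robot, and variables do not carry over. Pictures are saved under pics/ and viewed, at most 10 in all, crops included, and the job is handed in when it is done.

```bash
mkdir -p pics; cat > h.py <<'E'
import numpy as np, cv2
from cell import r, optics
from scipy.spatial.transform import Rotation as R
def grab(name):
    im=optics.get_image(name); return im
def cloud(im, T=None):
    d=im["depth"].astype(float); v,u=np.indices(d.shape)
    P=np.stack([(u-im["cx"])/im["fx"]*d,(v-im["cy"])/im["fy"]*d,d,np.ones_like(d)],-1)
    if T is None: T=np.linalg.inv(im["camera_from_world"])
    W=P@T.T; W=W[...,:3]; W[d<=0]=np.nan
    return W
def down(yaw):  # tool z down, tool y at yaw+90deg-ish
    return (R.from_euler('z',yaw)*R.from_euler('x',np.pi)).as_quat()
E
python3 - <<'E'
from h import *
print(r.finger_overhang,r.current_t(),r.current_tool_pos(),r.current_ee_rot(),r.current_opening())
for n in("scene","top"):
    im=grab(n); np.savez(f"pics/{n}.npz",**im)
    cv2.imwrite(f"pics/{n}0.png",im["pixels"][...,::-1])
    T=np.linalg.inv(im["camera_from_world"]); print(n,im["fx"],T.round(3).tolist())
E
```

```text
0.022 0.0 [ 0.22807799 -0.50012207  0.25274545] [ 9.77211798e-01  2.12265681e-01 -7.86318074e-05 -6.12616321e-04] 0.9995495397118593
scene 367.600904499641 [[-0.739, 0.418, -0.529, 1.099], [0.674, 0.452, -0.584, 0.629], [-0.005, -0.788, -0.616, 0.767], [0.0, 0.0, 0.0, 1.0]]
top 360.2059359219666 [[0.015, -0.997, 0.075, 0.484], [-1.0, -0.016, -0.013, 0.015], [0.014, -0.075, -0.997, 0.954], [0.0, 0.0, 0.0, 1.0]]
```

View pics/top0.png

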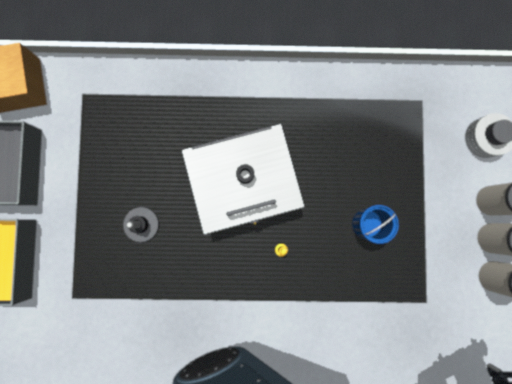

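View pics/scene0.png

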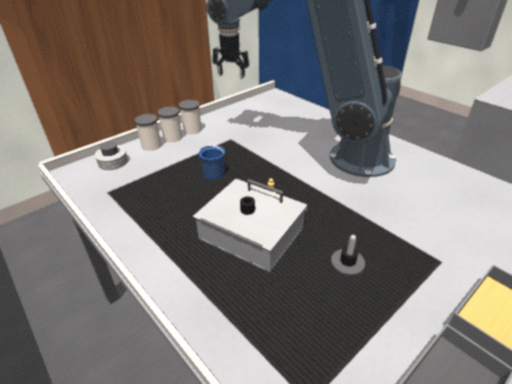

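Top view: lid quad centred about (243,178), roller at (245,174), bar near (252,209), post base at (140,224) with tip at about (130,225), strainer (378,224), plunger (281,250). Next I turn these into positions using the depth.

```bash
cat > m.py <<'E'
from h import *
for n in("top","scene"):
    im=dict(np.load(f"pics/{n}.npz")); W=cloud(im); x,y,z=np.moveaxis(W,-1,0)
    px=im["pixels"].astype(int); 
    reg=(x>.2)&(x<.85)&(y>-.25)&(y<.2)
    lid=reg&(z>.086)&(z<.1)&(px.min(-1)>140)
    P=W[lid]; rect=cv2.minAreaRect(P[:,:2].astype(np.float32)*1000); print(n,"lid",lid.sum(),np.median(P[:,2]).round(4),rect)
    hi=reg&(z>.108)&(z<.145)&(px.max(-1)<150)
    k,l,s,c=cv2.connectedComponentsWithStats(hi.astype(np.uint8))
    for i in range(1,k):
        if s[i,4]<8: continue
        Q=W[l==i]; print(" hi",s[i],c[i].round(1),np.median(Q,0).round(4),np.percentile(Q[:,2],[5,95]).round(4),[np.round(v,1) for v in cv2.minAreaRect(Q[:,:2].astype(np.float32)*1000)])
    left=(x>.2)&(x<.7)&(y>.2)&(y<.45)
    for a,b in((.009,.02),(.035,.055),(.055,.095),(.095,.115)):
        m=left&(z>a)&(z<b)
        if m.sum(): Q=W[m];print(" stand",a,b,m.sum(),Q.mean(0).round(4),Q.min(0).round(4),Q.max(0).round(4),[np.round(v,1) for v in cv2.minEnclosingCircle(Q[:,:2].astype(np.float32)*1000)])
    hsv=cv2.cvtColor(im["pixels"],cv2.COLOR_RGB2HSV); 
    m=(hsv[...,0]>100)&(hsv[...,0]<125)&(hsv[...,1]>150)&(z<.14)&(x<.9); Q=W[m]; Q=Q[~np.isnan(Q[:,0])&(Q[:,2]>.08)&(abs(Q[:,1])<.5)]; print(" strainer",len(Q),Q.mean(0) if len(Q) else 0)
    m=(hsv[...,0]>20)&(hsv[...,0]<35)&(hsv[...,1]>120)&(x>.2)&(x<.6)&(abs(y)<.25); Q=W[m]; print(" plunger",len(Q),np.median(Q,0))
E
python3 m.py
```

```text
top lid 8203 0.0926 ((588.6331787109375, 22.554412841796875), (209.49281311035156, 248.58213806152344), 16.10608673095703)
 hi [236 164  19  19 209] [244.8 173.4] [0.5952 0.0177 0.1279] [0.1141 0.1306] [array([595.5,  18.2]), array([40.8, 40.9]), np.float64(13.3)]
 hi [227 200  49  16 168] [251.2 207.4] [0.5172 0.0024 0.132 ] [0.1289 0.1341] [array([516.4,   2.4]), array([  7.8, 113.4]), np.float64(16.0)]
 stand 0.009 0.02 605 [0.4737 0.283  0.0118] [0.3112 0.2335 0.009 ] [0.6882 0.3851 0.0191] [array([499.7, 298.9]), np.float64(199.6)]
 stand 0.035 0.055 180 [0.4741 0.2811 0.0466] [0.4538 0.2644 0.0353] [0.494  0.3054 0.0549] [array([473.7, 286. ]), np.float64(21.8)]
 stand 0.055 0.095 33 [0.4741 0.2797 0.0751] [0.4665 0.2777 0.0554] [0.4813 0.2826 0.0936] [array([473.9, 282.2]), np.float64(7.4)]
 stand 0.095 0.115 45 [0.4738 0.2849 0.1009] [0.467  0.2779 0.0953] [0.4812 0.2934 0.1056] [array([473.5, 286.1]), np.float64(8.4)]
 strainer 471 [ 0.48347555 -0.30965783  0.08957127]
 plunger 152 [ 0.41528817 -0.0762626   0.01079542]
scene lid 3892 0.0915 ((586.3136596679688, 25.8080596923
[... 288 characters left out ...]
286] [array([597.7,  21.5]), array([43.2, 40.1]), np.float64(67.9)]
 stand 0.009 0.02 385 [0.4837 0.2972 0.0112] [0.4308 0.2464 0.009 ] [0.5182 0.3355 0.02  ] [array([474.9, 291.4]), np.float64(45.1)]
 stand 0.035 0.055 172 [0.4799 0.2949 0.045 ] [0.4512 0.2693 0.0351] [0.4955 0.3127 0.0547] [array([474. , 292.2]), np.float64(22.9)]
 stand 0.055 0.095 76 [0.4789 0.2935 0.0762] [0.4694 0.2827 0.0567] [0.4832 0.2998 0.0938] [array([474.8, 291.2]), np.float64(8.9)]
 stand 0.095 0.115 31 [0.4758 0.2919 0.0993] [0.4651 0.2835 0.095 ] [0.4822 0.2992 0.1037] [array([473.7, 292. ]), np.float64(9.1)]
 strainer 245 [-0.4627006  -0.42666417  0.1030369 ]
 plunger 13 [ 0.41457245 -0.07597341  0.04765274]
```

```bash
cat >> h.py <<'E'
def wristcloud():
    p=np.array(r.current_tool_pos()); q=np.array(r.current_ee_rot())
    im=grab("wrist"); T=np.eye(4); T[:3,:3]=R.from_quat(q).as_matrix(); T[:3,3]=p
    return im, cloud(im,T@im["mount"]), T@im["mount"]
E
python3 - <<'E'
from h import *
b=np.radians(16)
for yaw in (b,b+np.pi,b-np.pi,b+np.pi/2,b-np.pi/2):
    print(round(yaw,2),[None if (s:=r.inverse_kinematics(p,down(yaw))) is None else np.round(s,2) for p in((.596,.02,.3),(.474,.289,.2),(.517,.0045,.135))])
r.move_to((.596,.02,.32),down(b))
im,W,T=wristcloud(); np.savez("pics/w1.npz",W=W,T=T,**{k:v for k,v in im.items()}); cv2.imwrite("pics/w1.png",im["pixels"][...,::-1])
r.move_to((.474,.289,.30),down(b))
im2,W,T=wristcloud(); np.savez("pics/w2.npz",W=W,T=T,**{k:v for k,v in im2.items()})
cv2.imwrite("pics/w12.png",np.hstack([cv2.resize(i["pixels"][...,::-1],(400,300)) for i in(im,im2)]))
print(r.current_t(),im["mount"].round(3).tolist(),im["fx"],im["cx"],im["cy"])
E
```

```text
0.28 [array([-0.04,  0.39,  1.47, -0.  ,  1.28,  1.25]), array([ 0.46,  0.42,  1.69, -0.  ,  1.03,  1.76]), array([-0.08,  0.45,  1.84, -0.  ,  0.85,  1.21])]
3.42 [array([-0.04,  0.39,  1.47,  0.  ,  1.28, -1.89]), array([ 0.46,  0.42,  1.69,  0.  ,  1.03, -1.39]), array([-0.08,  0.45,  1.84,  0.  ,  0.85, -1.93])]
-2.86 [array([-0.04,  0.39,  1.47,  0.  ,  1.28, -1.89]), array([ 0.46,  0.42,  1.69,  0.  ,  1.03, -1.39]), array([-0.08,  0.45,  1.84,  0.  ,  0.85, -1.93])]
1.85 [array([-0.04,  0.39,  1.47,  0.  ,  1.28, -0.32]), array([ 0.46,  0.42,  1.69, -0.  ,  1.03,  0.18]), array([-0.08,  0.45,  1.84, -0.  ,  0.85, -0.36])]
-1.29 [array([-0.04,  0.39,  1.47, -0.  ,  1.28,  2.82]), None, array([-0.08,  0.45,  1.84, -0.  ,  0.85,  2.78])]
3.6167 [[0.0, -0.964, -0.267, 0.068], [1.0, -0.0, 0.001, 0.001], [-0.001, -0.267, 0.964, -0.121], [0.0, 0.0, 0.0, 1.0]] 280.2512381345192 255.01871884387455 187.55111937432494
```

View pics/w12.png

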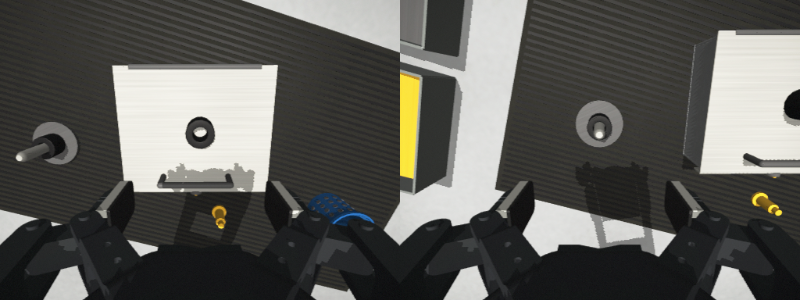

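Left: the roller ring is at about (200,132) on the lid, the bar at (197,182), and the plunger at (220,215). Right: the stand is at (599,125) with the post tip at about (599,132).

```bash
cat > m2.py <<'E'
from h import *
def circ(Q): return [np.round(v,1) for v in cv2.minEnclosingCircle(Q[:,:2].astype(np.float32)*1000)]
def rep(W,px):
    x,y,z=np.moveaxis(W,-1,0); m=(abs(x-.596)<.04)&(abs(y-.02)<.04)&(z>.123)&(z<.134)
    if m.sum()>20: Q=W[m]; print("roller top",m.sum(),np.median(Q,0).round(4),circ(Q))
    m=(x>.47)&(x<.56)&(abs(y)<.08)&(z>.12)&(z<.14)
    if m.sum()>20: Q=W[m]; print("bar",m.sum(),np.median(Q,0).round(4),np.percentile(Q[:,2],[2,98]).round(4),[np.round(v,1) for v in cv2.minAreaRect(Q[:,:2].astype(np.float32)*1000)])
    m=(x>.4)&(x<.75)&(y>-.2)&(y<.2)&(z>.087)&(z<.097)&(px.min(-1)>100)
    if m.sum()>20: Q=W[m]; print("lid",m.sum(),np.median(Q,0).round(4),[np.round(v,1) for v in cv2.minAreaRect(Q[:,:2].astype(np.float32)*1000)])
    near=(abs(x-.474)<.06)&(abs(y-.289)<.06)
    for a,b in((.009,.016),(.043,.055),(.055,.095),(.099,.109)):
        m=near&(z>a)&(z<b)
        if m.sum()>8: Q=W[m]; print("stand",a,m.sum(),np.median(Q,0).round(4),circ(Q))
if __name__=="__main__":
    for n in("w1","w2"):
        d=np.load(f"pics/{n}.npz"); print(n); rep(d["W"],d["pixels"].astype(int))
E
python3 m2.py
```

```text
w1
roller top 860 [0.5969 0.0174 0.1288] [array([596.1,  17.2]), np.float64(21.9)]
bar 805 [0.5184 0.002  0.1319] [0.1231 0.1338] [array([517.8,   2.4]), array([  9. , 118.9]), np.float64(15.9)]
lid 29716 [0.6055 0.028  0.093 ] [array([588.5,  22.5]), array([210.6, 248.3]), np.float64(15.9)]
stand 0.009 1498 [0.4875 0.273  0.0118] [array([473.4, 286. ]), np.float64(45.5)]
stand 0.043 526 [0.4792 0.28   0.0475] [array([473.7, 285.4]), np.float64(21.9)]
stand 0.055 304 [0.4784 0.2799 0.0765] [array([473.7, 285.5]), np.float64(9.1)]
stand 0.099 119 [0.4743 0.2846 0.1024] [array([474. , 284.8]), np.float64(7.5)]
w2
bar 511 [0.5079 0.0376 0.1319] [0.1219 0.1339] [array([508.7,  32.9]), array([ 9.7, 57.6]), np.float64(16.9)]
lid 19956 [0.576  0.085  0.0932] [array([574.1,  65. ]), array([214.6, 160.9]), np.float64(16.3)]
stand 0.009 2012 [0.48  0.289 0.012] [array([473.1, 286.5]), np.float64(44.9)]
stand 0.043 512 [0.4789 0.2901 0.0479] [array([473.3, 286.7]), np.float64(21.9)]
stand 0.055 71 [0.4807 0.2892 0.0764] [array([474., 287.]), np.float64(8.7)]
stand 0.099 135 [0.4739 0.2869 0.1028] [array([473.2, 286.7]), np.float64(8.0)]
```

```bash
python3 - <<'E'
from h import *
b=.278; q=down(b)
r.move_to((.596,.0172,.20),q); print(r.current_t())
r.move_linear((.596,.0172,.122)); f0=np.array(r.current_contact_force())
r.set_gripper(0.0,40); print(r.current_opening(),r.current_finger_force(),np.array(r.current_contact_force())-f0)
r.move_linear((.596,.0172,.22)); print(r.current_opening(),r.current_finger_force(),r.current_tool_pos(),r.current_t())
im,W,T=wristcloud(); np.savez("pics/w3.npz",W=W,T=T,**im); cv2.imwrite("pics/w3.png",im["pixels"][...,::-1])
# tool-frame points near grasp
p=np.array(r.current_tool_pos()); L=(W-p)@R.from_quat(r.current_ee_rot()).as_matrix()
m=(abs(L[...,1])<.019)&(abs(L[...,0])<.03)&(abs(L[...,2])<.03); Q=L[m]
print(m.sum(),np.percentile(Q,[1,50,99],axis=0).round(4))
t=m&(L[...,2]<Q[:,2].min()+.006)&(abs(L[...,1])<.018); print(cv2.minEnclosingCircle(L[t][:,:2].astype(np.float32)*1000))
E
```

```text
4.8167
0.4905025990284183 40.78061047475785 [-1.53443516  0.70929131  7.1113869 ]
0.49222840685566693 40.506164219405036 [0.59551294 0.01721446 0.21902287] 6.7583
7208 [[-0.0196 -0.0182 -0.0074]
 [ 0.0029  0.0006 -0.0056]
 [ 0.0214  0.0184  0.0265]]
((0.13137803971767426, 0.8354820609092712), 22.13591957092285)
```

View pics/w3.png

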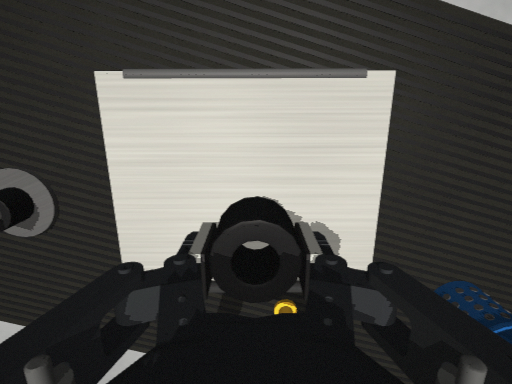

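The roller is held upright and centred in the pads, its ring at about (255,255), to within 1 mm. Its underside is about 29 mm below the TCP. Now I thread it onto the post.

```bash
python3 - <<'E'
from h import *
q=down(.278); x,y=.4733,.2872
r.move_to((x,y,.20),q); r.move_linear((x,y,.15)); f0=np.array(r.current_contact_force())
for z in (.135,.128,.120,.112,.104,.096,.090,.086,.083,.081,.0795,.0785,.0775,.077):
    r.move_linear((x,y,z),vel=.05); f=np.array(r.current_contact_force())-f0; print(z,np.round(f,1),np.round(r.current_tool_pos(),4))
    if f[2]>12 or np.hypot(*f[:2])>15: break
print(r.current_t())
E
```

```text
0.135 [ 1.4 -1.2  0.1] [0.4732 0.2872 0.1349]
0.128 [ 1.  -0.8 -1. ] [0.4731 0.2871 0.1277]
0.12 [ 1.1  0.2 -0.5] [0.4731 0.2871 0.1196]
0.112 [-0.1  0.4 -0.4] [0.4731 0.2871 0.1116]
0.104 [ 0.3 -0.5  0.8] [0.4731 0.2871 0.1036]
0.096 [ 0.8  0.4 -0.2] [0.4731 0.2871 0.0956]
0.09 [1.3 0.4 1.2] [0.4731 0.2871 0.0897]
0.086 [ 0.4  0.2 -0.1] [0.4732 0.2871 0.0858]
0.083 [-0.  -0.5 -0.7] [0.4732 0.2872 0.0828]
0.081 [ 0.5 -0.2  0. ] [0.4733 0.2872 0.0809]
0.0795 [ 0.3  1.  -1. ] [0.4733 0.2872 0.0794]
0.0785 [ 0.3  1.1 -0.3] [0.4733 0.2872 0.0785]
0.0775 [-0.5 -0.7  5.4] [0.4736 0.2873 0.0779]
0.077 [-2.9 -2.5 11.5] [0.4736 0.2873 0.0778]
12.425
```

```bash
python3 - <<'E'
from h import *
b=.278;q=down(b)
r.set_gripper(0.85); r.sleep(.3); r.move_linear((.4733,.2872,.16)); r.move_linear((.4733,.2872,.30))
im,W,T=wristcloud(); x,y,z=np.moveaxis(W,-1,0); n=(abs(x-.4734)<.04)&(abs(y-.2865)<.04)
for a,c in((.078,.09),(.099,.109)):
    Q=W[n&(z>a)&(z<c)]; print(a,len(Q),np.median(Q,0).round(4),cv2.minEnclosingCircle(Q[:,:2].astype(np.float32)*1000))
print(r.current_t())
# lid plan IK
h=np.array([.6855,.050,.089]); bx=np.array([np.cos(b),np.sin(b),0]); by=np.array([-np.sin(b),np.cos(b),0])
q0=R.from_quat(down(b+np.pi/2))
for t0,t1 in((0,0),(0,20),(0,40),(0,60),(-20,40),(-20,20)):
    out=[]
    for th in np.radians([0,20,40,60]):
        a=np.arctan2(39,175)+th; p=h+.1793*(-np.cos(a)*bx+np.sin(a)*np.array([0,0,1]))
        rot=R.from_rotvec(by*np.radians(t0+(t1-t0)*th/np.radians(60)))*q0
        s=r.inverse_kinematics(p-rot.as_matrix()[:,2]*.003,rot.as_quat()); out.append(None if s is None else np.round(s,2).tolist())
    print(t0,t1,p.round(3),rot.as_matrix()[:,2].round(2),out)
E
```

```text
0.078 740 [0.4763 0.2866 0.0839] ((474.06243896484375, 286.0123596191406), 21.75977325439453)
0.099 131 [0.4735 0.287  0.1027] ((472.7304382324219, 286.84027099609375), 7.922297954559326)
14.9667
0 0 [0.634 0.035 0.26 ] [ 0.  0. -1.] [[-0.09, 0.46, 1.84, -0.0, 0.84, -0.36], [-0.07, 0.41, 1.74, 0.0, 0.99, -0.35], [-0.05, 0.43, 1.59, 0.0, 1.13, -0.32], [-0.02, 0.5, 1.41, 0.0, 1.24, -0.3]]
0 20 [0.634 0.035 0.26 ] [-0.33 -0.09 -0.94] [[-0.09, 0.46, 1.84, -0.0, 0.84, -0.36], [-0.05, 0.46, 1.67, -0.04, 1.12, -0.31], [-0.02, 0.53, 1.44, -0.07, 1.39, -0.28], [0.02, 0.67, 1.16, -0.09, 1.65, -0.25]]
0 40 [0.634 0.035 0.26 ] [-0.62 -0.18 -0.77] [[-0.09, 0.46, 1.84, -0.0, 0.84, -0.36], [-0.04, 0.51, 1.6, -0.08, 1.26, -0.28], [0.01, 0.65, 1.29, -0.12, 1.65, -0.25], [0.04, 0.86, 0.92, -0.17, 2.04, -0.26]]
0 60 [0.634 0.035 0.26 ] [-0.83 -0.24 -0.5 ] [[-0.09, 0.46, 1.84, -0.0, 0.84, -0.36], [-0.02, 0.57, 1.53, -0.1, 1.38, -0.27], [0.02, 0.77, 1.16, -0.17, 1.89, -0.25], [0.06, 1.04, 0.72, -0.29, 2.4, -0.32]]
-20 40 [0.634 0.035 0.26 ] [-0.62 -0.18 -0.77] [[-0.15, 0.37, 2.05, 0.35, 0.43, -0.73], [-0.07, 0.41, 1.74, -0.0, 0.99, -0.35], [-0.01, 0.59, 1.37, -0.1, 1.52, -0.26], [0.04, 0.86, 0.92, -0.17, 2.04, -0.26]]
-20 20 [0.634 0.035 0.26 ] [-0.33 -0.09 -0.94] [[-0.15, 0.37, 2.05, 0.35, 0.43, -0.73], [-0.09, 0.37, 1.81, 0.06, 0.85, -0.4], [-0.03, 0.48, 1.51, -0.04, 1.26, -0.3], [0.02, 0.67, 1.16, -0.09, 1.65, -0.25]]
```

The roller is home: top at z 0.0839 against 0.084 expected, and within about 1.5 mm of the axis. Now the lid.

```bash
python3 - <<'E'
from h import *
b=.278; h=np.array([.6855,.050,.089]); bx=np.array([np.cos(b),np.sin(b),0]); by=np.array([-np.sin(b),np.cos(b),0]); Z=np.array([0,0,1.])
q0=R.from_quat(down(b+np.pi/2))
def pose(th):
    a=np.arctan2(39,175)+th; p=h+.1793*(-np.cos(a)*bx+np.sin(a)*Z); rot=R.from_rotvec(by*th)*q0
    return p-rot.as_matrix()[:,2]*.003, rot.as_quat()
p,q=pose(0); print(p)
r.move_to(p+.10*Z,q); r.set_gripper(.6); r.move_linear(p); f0=np.array(r.current_contact_force())
r.set_gripper(0.,60); print(r.current_opening(),r.current_finger_force(),np.array(r.current_contact_force())-f0,r.current_t())
for d in range(5,61,5):
    P,q=pose(np.radians(d)); r.move_linear(P,q,vel=.06)
    f=np.array(r.current_contact_force()); print(d,f.round(1),round(float(r.current_opening()),3),(np.array(r.current_tool_pos())-P).round(4))
    if np.linalg.norm(f)>35: break
r.sleep(.3); print(r.current_t(),r.current_finger_force())
for n in("scene","wrist"):
    im=grab(n); np.savez(f"pics/{n}_e.npz",**im); cv2.imwrite(f"pics/{n}_e.png",im["pixels"][...,::-1])
E
```

```text
[0.51721239 0.00197237 0.13100151]
0.08912132379577375 58.62655520439148 [-5.93596908 -1.02870481  8.6260993 ] 18.4333
5 [-4.3 -4.1 -2.8] 0.09 [-0.0008 -0.0003 -0.0003]
10 [-3.9 -3.8 -2.5] 0.09 [-0.0008 -0.0003 -0.0003]
15 [-4.7 -2.9 -0.7] 0.094 [-0.0009 -0.0003 -0.0003]
20 [-6.6 -3.2  0.3] 0.092 [-0.0009 -0.0003 -0.0003]
25 [-7.  -2.7  1.1] 0.089 [-0.0009 -0.0002 -0.0002]
30 [-8.5 -2.7  2.2] 0.091 [-0.0008 -0.0002  0.    ]
35 [-8.2 -2.4  4.8] 0.091 [-0.0006 -0.0001  0.0001]
40 [-7.8 -2.3  5. ] 0.093 [-0.0005 -0.0001  0.0003]
45 [-7.3 -0.9  5.3] 0.091 [-0.0004 -0.      0.0003]
50 [-6.8 -0.3  5.4] 0.093 [-0.0002  0.      0.0004]
55 [-5.8  0.2  5.4] 0.093 [-0.0001  0.0001  0.0004]
60 [-5.5  1.2  6.2] 0.091 [-0.      0.0001  0.0004]
23.6333 59.94227707386017
```

View pics/scene_e.png

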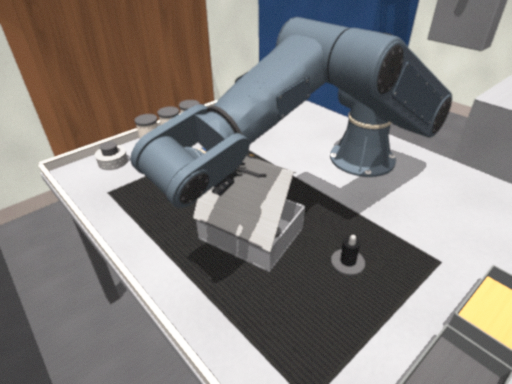

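The lid is open and held. It spans roughly (200-290,165-245), and both rollers are on the post at (349,250). I'll check the angle with a plane fit.

```bash
python3 - <<'E'
from h import *
im=dict(np.load("pics/scene_e.npz")); W=cloud(im); b=.278
Q=W[190:235,215:275].reshape(-1,3); Q=Q[np.isfinite(Q[:,0])&(Q[:,2]>.1)]
for _ in range(3):
    c=Q.mean(0); n=np.linalg.svd(Q-c,full_matrices=False)[2][2]; Q=Q[abs((Q-c)@n)<.004]
n*=np.sign(n[2]); print(len(Q),n,np.degrees(np.arctan2(n[:2]@[np.cos(b),np.sin(b)],n[2])))
t=grab("top"); W=cloud(t); x,y,z=np.moveaxis(W,-1,0)
m=(abs(x-.4734)<.04)&(abs(y-.2865)<.04)&(z>.077)&(z<.09); print(m.sum(),np.median(W[m],0),cv2.minEnclosingCircle(W[m][:,:2].astype(np.float32)*1000))
hsv=cv2.cvtColor(t["pixels"],cv2.COLOR_RGB2HSV)
m=(hsv[...,0]>100)&(hsv[...,0]<125)&(hsv[...,1]>150)&(z>.08)&(z<.14)&(abs(y)<.5)&(x>.3); print("strainer",m.sum(),W[m].mean(0))
m=(hsv[...,0]>20)&(hsv[...,0]<35)&(hsv[...,1]>120)&(x>.2)&(x<.6)&(abs(y)<.25); print("plunger",m.sum(),np.median(W[m],0) if m.any() else None)
print(r.current_contact_force(),r.current_finger_force())
E
```

```text
1008 [0.84877909 0.26103566 0.45982001] 62.619655837256985
150 [0.48131208 0.27996964 0.08317779] ((475.3553771972656, 285.3583679199219), 21.577608108520508)
strainer 465 [ 0.48346224 -0.30921561  0.08967494]
plunger 290 [ 0.42826712 -0.06485232  0.03794225]
[-4.25692499  1.61160104  4.38379961] 59.94340360164642
```

```bash
python3 -c "
from h import *
print(np.abs(r.current_qvel()).max()); print(r.hand_in())"
```

```text
0.0014946679975608198
the job is handed in; nothing more can be done
None
```

The job is handed in (no verdict was returned): the roller is home on the post and released, and the gripper is holding the lid steady at about 60–63°; the strainer measured unmoved, the lower roller looks in place, and the plunger's final position was not cleanly confirmed, though nothing came near it.

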